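Slide a parts tote over a dock's lip and home

ROBOT

A 6-joint arm with a two-finger parallel gripper is mounted at the origin on the work surface. World frame = base frame: x ahead of the robot, y to its left, z up, the work surface at z = 0. Lengths are in mm, angles in rad, forces in N, time in s.
With the tool pointing down it reaches from about 350 to 725 mm from the base axis. Payload 6 kg.
Tool frame: the origin (TCP) lies midway between the tips of the shut fingers; the grasp point (between the pads) lies 19 mm behind it (bot.grip_point_offset is the distance from the TCP to the grasp point, in mm); z points along the fingers, y is the line along which they close (so a half turn about z gives the same grasp; the last joint's range is limited). The gripper opens to 85 mm and grips with 20 to 120 N. Pads are 22 mm wide; open, the fingers measure 114 mm over their backs; the gripper's body (76 mm by 85 mm) begins 54 mm behind the grasp point. The pads swing forward as they close: fully open they stand 13 mm farther back than shut.
Start: joints at [1.634, 0.04, 0.085, 0, -1.615, -0.334], TCP at [160.476, 578.119, 231.261] pointing down, gripper open.
Joint ranges: [-2.56, 2.56], [-1.29, 2.01], [-1.08, 1.49], [-3.29, 1.98], [-2.81, -0.18], [-2.99, 2.99]. Speed limits (rad/s): [2.57, 2.57, 3.01, 3.14, 3.14, 3.14].

INTERFACE

Orientations are given as a unit quaternion [x, y, z, w].
In Python, from station import bot gives the robot as it stands. The module is installed in compiled form; this text tells all that it offers.
- The arm moves only by the tool arm_command, never from a script. Its argument "steps" is a list of rows, each a list of 7 numbers: the turn, a rotation vector about the tool's x, y, z in degrees, then the shift along the tool's x, y, z in mm, then the closure, from -1 (fully open) to 1 (shut). In form: [[ax, ay, az, dx, dy, dz, jaw], ...]. A call has exactly 10 rows; each row is the pose to reach, as a shift and turn from the pose commanded when the call began, along the tool's axes at that moment; what a row does not reach only later rows make up. A row lasts 1/12 s, in which the tool goes at most 41.7 mm and 7.16 degrees, less where a joint would pass 70% of its speed; a pose out of reach is approached as far as the arm can. A call with a gripper value outside its range is refused whole. The fingers move at their own pace and stop on an object; "squeeze" is the grip in N (left out, the last holds). Time passes only in rows, so rows that repeat a pose let the fingers close, or fill a call up. It gives the time, the measured TCP pose, the force, the opening and the grip force at its end, in the units of the state.
- bot.read_state(): the state, without advancing time (a new reading comes with each control period).
- bot.capture(name): name is "side" or "top"; returns the picture (420x560x3 uint8, red, green, blue); there is no depth.
- bot.camera_model(name): a dict with "fovy" (degrees; the focal length in pixels is half the picture's height over the tangent of half this angle, whatever the lens; pixels are square), "cx", "cy" (the principal point, pixels), "distortion" ([k1, k2, p1, p2, k3] as OpenCV has them; the pictures are not rectified), "extrinsics" (4x4, takes a point from world to camera coordinates). Camera axes: x right, y up, looking along -z (the intrinsics and any distortion apply to the point x, -y, -z); pixel columns grow to the right and rows downward; lengths in mm; the calibration is good to about 2 mm. A picture is of the moment at which its call begins. camera_model takes no time and is no camera call.
- bot.close_job(): hands the job in; it is judged then, once.
The state is a dict: "time": time; "qpos": joint angles; "joint_vel": joint speeds; "tau": joint torques, N m; "tool_pos": TCP position; "eef_rot": TCP orientation; "force": force on the tool from outside, world axes, zero at the start; "ft_torque": the same for the moment, N m; "width": finger opening in mm; "gripper_force": force on a finger pad.
Only numpy, scipy, OpenCV 4.12 (cv2) and the standard library are available. Lean on these libraries where they do the work, as an engineer would, in place of code of your own. Each camera call takes 0.05 s, during which the arm holds its last target. There are 200 camera calls.

TASK

Put the yellow parts tote away in its wooden dock under the little shelf. It is too awkward to carry: lift only the end with the steel bar, tail staying on the bench, and rest that end on the yellow lip; then let go and push the tote from behind, over the lip, until it is down flat in the dock and pressed home gently against the red stop pad, wherever that has been set. Do not ram the lip or the pad, do not tip the tote steeply, leave the other things on the bench alone, and back off at the end.

Things in the scene. Friction and masses are not known exactly. Their poses are not given: they have to be found in the camera images.
- dock: Fixed wooden dock on the bench, 254 mm long, 144 mm wide. Origin: at bench height, in the middle of the inner face of its lip; x points (level) from the lip into the dock towards the stop, y across, z up. Floor 4 mm thick, x 0 to 242 mm. Two side rails 30 mm high, x 0 to 242 mm, inner faces at y = +-60 mm.
- shelf (a point): Middle of the underside of the white shelf that bridges the dock, 125 mm above the bench; axes as the dock. It covers dock x 108 to 163 mm, 172 mm wide, 12 mm thick, on two posts; two small pots stand on it (to 173 mm). The tote's bar passes under it, the gripper cannot.
- lip: Fixed yellow lip (threshold) across the dock's mouth; same frame as the dock (origin at bench height, middle of its inner face). It spans x -12 to 0 mm, 144 mm wide, top 14 mm above the bench, 10 mm above the dock floor. Rigid and square: a tote pushed flat against it does not climb, and over 30 N from the tote counts as ramming.
- stop: End stop, same frame as the dock: a fixed black back board (dock x 230 to 242 mm, 55 mm high) carrying a red pad on two rods, 112 mm wide, top 56 mm up. The pad is firmly clamped at a setting that differs every time and is not measured: its face lies somewhere at dock x = 178 to 214 mm. Feel for it: press the tote on it with more than 2 N (a moment is enough), never over 30 N.
- tote: Loose open yellow tote, 170 (x) by 104 (y) by 55 mm high, with fixed contents, 0.5 to 0.8 kg, centre of mass within 10 mm of its middle. Origin: centre of the underside; +x to its leading end (with the steel bar), starting near the lip and facing it, somewhat askew. Home: leading face on the red pad, tail 8 to 44 mm inside the lip. Past the lip by its middle, it tips into the dock.
- bar (a point): Middle of the steel lifting bar, a round bar 10 mm thick lying across the tote (along its y), clear between uprights at y = +-43 mm, 85 mm above the underside and 60 mm ahead of the tote's middle; the rim is 30 mm below it. Rigid to the tote; gripped across its thickness, it turns between the fingers.
- lead_edge (a point): Middle of the lower edge of the tote's leading end (85 mm ahead of its middle). Axes as the tote.
- tail_edge (a point): Middle of the lower edge of the tote's tail (85 mm behind its middle); axes as the tote. The tail wall above it is flat, 55 mm high: the place to push. Sliding flat on wood takes some 3 to 8 N, crossing the lip up to about 20 N. While crossing, the tail can bind by friction on the fingers and the force soars: backing off some 10 mm lets the tote tip in; then push on.
- spray: Loose blue spray can standing on the bench, 52 mm diameter, 150 mm high; origin at the centre of its base. Bystander.
- battery: Loose black and green battery pack on the bench, 75 by 60 by 65 mm high; origin at the centre of its base. Bystander.
- glue: Loose orange glue bottle standing on the bench, 56 mm diameter, 110 mm high; origin at the centre of its base. Bystander.
There are look-alikes about, which are no part of the job. Of the things that look like the tote, take the one that is farthest to the robot's left at the start.

How it is judged (in metres and radians):
On the way, in this order (a step that is already met when the one before it is completed fails the run):
1. the leading edge rests at least 10 mm past the lip's inner face, 13 mm up, within 12 mm of the dock's middle line, tail within 8 mm of the bench, and the fingers have let go (x of lead_edge in the frame of dock above 0.01 m and height (world z) of lead_edge above 0.013 m and y of lead_edge in the frame of dock between -0.012 and 0.012 m and height (world z) of tail_edge below 0.008 m and contact force between the fingers and tote below 0.3 N), for 0.2 s.
2. the tote, flat in the dock, is pressed against the red pad with more than 2 N, if only for a moment (contact force between tote and stop above 2 N and angle between tote's own z axis and vertical below 0.03 rad and x of tail_edge in the frame of dock above 0.002 m).
At the end, for the whole second after the job is handed in: The tote lies flat on the dock floor between the rails (both lower edges within 3.5 mm of the floor, tilt under 0.03 rad), its tail inside the lip, its leading end at least 174 mm past the lip (it has been pressed on the pad), square with the dock within 0.08 rad, and at rest (x of lead_edge in the frame of dock above 0.174 m and x of tail_edge in the frame of dock above 0.003 m and height (world z) of each of tail_edge, lead_edge below 0.0075 m and angle between tote's own z axis and vertical below 0.03 rad and angle between the x axis of tote and the x axis of dock, either way round below 0.08 rad and y of tote in the frame of dock between -0.012 and 0.012 m and linear speed of tote below 0.01 m/s and angular speed of tote below 0.05 rad/s); the robot touches nothing.
It fails at once if the tote is carried: its tail is over 12 mm off the bench before its middle is within 25 mm of the lip's inner face, or over 45 mm at any time ((height (world z) of tail_edge above 0.012 m and x of tote in the frame of dock below -0.025 m) or height (world z) of tail_edge above 0.045 m).
It fails at once if the tote is tipped more than 0.4 rad (angle between tote's own z axis and vertical above 0.4 rad).
It fails at once if the tote is rammed against the lip (over 30 N) (contact force between tote and lip above 30 N).
It fails at once if the tote is pressed against the red pad with over 30 N (contact force between tote and stop above 30 N).
It fails at once if the spray can, battery pack or glue bottle is moved more than 15 mm (distance of any of spray, battery, glue from where it was at the start of the episode above 0.015 m).
It also fails if it takes over 64 s, if anything falls off the work surface, if the arm or the gripper's body presses on something with over 40 N, if the wrist force passes 120 N, or if a joint passes its speed limit or range.

## Working session

There is one attempt and no reset: what is moved stays moved. The work goes in short steps, Python scripts to look and compute and a tool call to move; the robot and the scene stay as the last step left them, time stands still between calls to the robot, and variables do not carry over. Pictures are saved under pics/ and viewed, at most 10 in all, crops included, and the job is handed in when it is done.

Besides the shell and the picture viewer there is one more tool, called after "Request:" as name(argument=value, ...), one argument or row to a line, values as JSON. arm_command: Moves the arm, as the interface text tells. Its arguments: {"type":"object","properties":{"steps":{"type":"array"},"squeeze":{"type":"number"}},"required":["steps"]}

```bash
mkdir -p pics; cat > h.py <<'E'
import numpy as np, cv2
from station import bot
from scipy.spatial.transform import Rotation as R
def cam(n):
    m=bot.camera_model(n); f=210/np.tan(np.radians(m["fovy"])/2)
    K=np.array([[f,0,m["cx"]],[0,f,m["cy"]],[0,0,1]]); E=np.array(m["extrinsics"]); return K,np.array(m["distortion"],float),E
def ray(n,uv):
    K,D,E=cam(n); p=cv2.undistortPoints(np.array(uv,float).reshape(-1,1,2),K,D).reshape(-1,2)
    d=np.c_[p[:,0],-p[:,1],-np.ones(len(p))]@E[:3,:3]; return -E[:3,:3].T@E[:3,3],d
def onz(n,uv,z):
    c,d=ray(n,uv); return c+d*((z-c[2])/d[:,2])[:,None]
def proj(n,P):
    K,D,E=cam(n); q=np.array(P,float).reshape(-1,3)@E[:3,:3].T+E[:3,3]; q=q*[1,-1,-1]
    return cv2.projectPoints(q,np.zeros(3),np.zeros(3),K,D)[0].reshape(-1,2)
def snap(n,f):
    i=bot.capture(n); cv2.imwrite("pics/"+f,i[:,:,::-1]); return i
E
python3 - <<'E'
from h import *
for n in("top","side"):
    snap(n,n+"0.png"); K,D,E=cam(n); print(n,K[0,0],D,-E[:3,:3].T@E[:3,3])
s=bot.read_state(); print(s["tool_pos"],s["eef_rot"],R.from_quat(s["eef_rot"]).as_matrix().round(3),s["time"],bot.grip_point_offset)
E
```

```text
top 477.1373229590552 [-0.02998739  0.          0.          0.          0.        ] [ 397.36976621   34.12335489 1187.08598749]
side 414.8931787676784 [-0.10827851  0.          0.          0.          0.        ] [ 114.88174257 -456.17411831  786.35965424]
[160.31495145 577.86439771 230.37388528] [ 9.90850779e-01 -1.34959516e-01 -5.54001761e-05  8.12074117e-04] [[ 0.964 -0.267 -0.   ]
 [-0.267 -0.964 -0.002]
 [ 0.     0.002 -1.   ]] 0.1 18.700000000000003
```

View pics/top0.png

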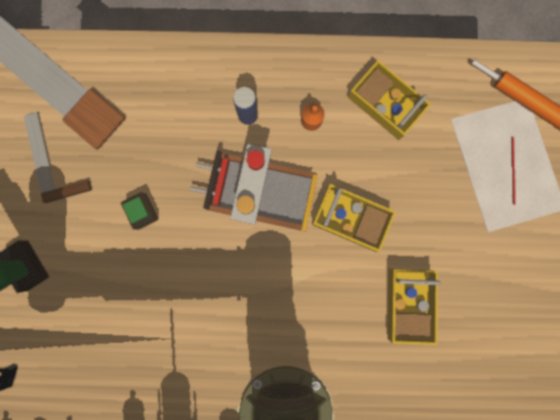

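View pics/side0.png

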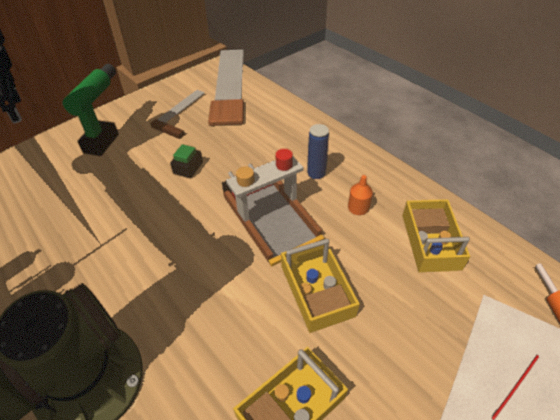

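Candidates for the tote in the top view: (353,217), with its bar end facing the lip, plus look-alikes at (388,98) and (414,307). The one farthest to the robot's left (smallest column) is (353,217). The dock runs from its lip at (310,200) to the red pad at (222,180). I'll check this with a crop and measure.

```bash
python3 - <<'E'
from h import *
i=cv2.imread("pics/top0.png"); c=i[135:260,190:410]; cv2.imwrite("pics/crop.png",cv2.resize(c,None,fx=3.6,fy=3.6,interpolation=cv2.INTER_CUBIC))
hsv=cv2.cvtColor(i,cv2.COLOR_BGR2HSV); m=cv2.inRange(hsv,(22,170,70),(33,255,255))
n,l,s,ce=cv2.connectedComponentsWithStats(m)
for k in range(1,n):
    if s[k,4]>40:
        p=np.argwhere(l==k)[:,::-1].astype(np.float32); b=cv2.boxPoints(cv2.minAreaRect(p)); print(s[k],b.round(1).tolist()); 
        for z in(14,55): print(z,onz("top",b,z).round(0)[:,:2].tolist())
E
```

```text
[ 351   62   79   75 1449] [[347.3999938964844, 94.5999984741211], [377.29998779296875, 59.29999923706055], [429.79998779296875, 103.69999694824219], [399.8999938964844, 139.0]]
14 [[784.0, -137.0], [879.0, -213.0], [766.0, -346.0], [673.0, -270.0]]
55 [[770.0, -131.0], [862.0, -204.0], [753.0, -333.0], [663.0, -259.0]]
[ 314  185   81   66 1011] [[312.6000061035156, 223.8000030517578], [329.3999938964844, 183.6999969482422], [395.0, 211.3000030517578], [378.1000061035156, 251.39999389648438]]
14 [[454.0, -54.0], [555.0, -94.0], [490.0, -257.0], [391.0, -216.0]]
55 [[452.0, -51.0], [549.0, -90.0], [487.0, -247.0], [391.0, -207.0]]
[332 215  11  10  43] [[330.3999938964844, 218.89999389648438], [333.29998779296875, 214.5], [342.29998779296875, 220.5], [339.3999938964844, 224.89999389648438]]
14 [[468.0, -98.0], [479.0, -105.0], [464.0, -127.0], [453.0, -120.0]]
55 [[465.0, -93.0], [476.0, -100.0], [462.0, -122.0], [451.0, -115.0]]
[392 270  45  74 808] [[392.0, 270.0], [436.0, 270.0], [436.0, 343.0], [392.0, 343.0]]
14 [[347.0, -250.0], [349.0, -358.0], [175.0, -357.0], [173.0, -251.0]]
55 [[349.0, -240.0], [351.0, -344.0], [183.0, -344.0], [181.0, -241.0]]
[415 286  14  14 124] [[415.0, 286.0], [428.0, 286.0], [428.0, 299.0], [415.0, 299.0]]
14 [[310.0, -306.0], [310.0, -338.0], [279.0, -338.0], [278.0, -306.0]]
55 [[313.0, -294.0], [313.0, -325.0], [283.0, -325.0], [283.0, -294.0]]
```

View pics/crop.png

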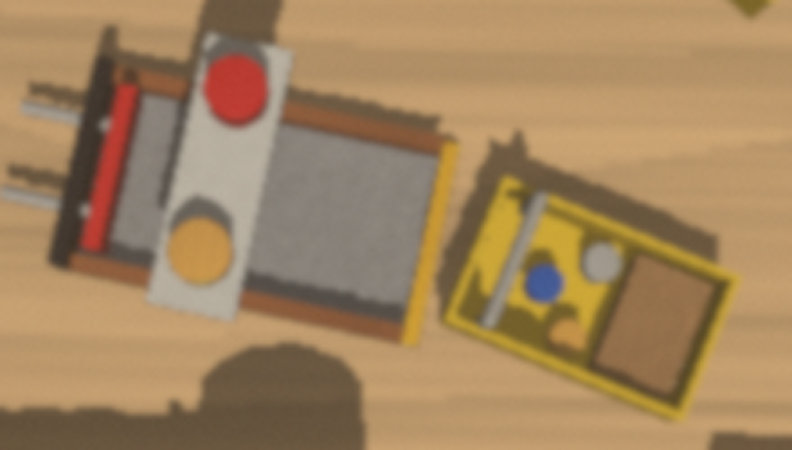

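The crop confirms the tote: the bar runs from crop (540,195) to (490,325), facing the lip. The lip runs from (450,140) to (410,344).

```bash
cat >> h.py <<'E'
def crop(p): return np.array(p,float)/3.6+[190,135]-0.36
E
python3 - <<'E'
from h import *
A=lambda v: np.degrees(np.arctan2(v[1],v[0]))
inn=onz("top",crop([(443,140),(403,343)]),14)[:,:2]; out=onz("top",crop([(458,141),(418,346)]),14)[:,:2]
print("lip",inn,out,np.linalg.norm(inn[0]-inn[1]))
b=onz("top",crop([(209,35),(292,52),(236,320),(148,300)]),137)[:,:2]
print("shelf",b.mean(0)); 
for ends in(inn,out,b[[0,3]],b[[1,2]]): print(A(ends[0]-ends[1])+90)
t=onz("top",crop([(505,177),(740,277),(683,420),(443,318)]),55)[:,:2]
print("tote",t.mean(0),A(t[0]-t[1]),A(t[3]-t[2]),A(t[0]-t[3])+90,A(t[1]-t[2])+90,[np.linalg.norm(t[k]-t[k-1]) for k in range(4)])
br=onz("top",crop([(541,195),(490,325)]),89)[:,:2]; print("bar",br.mean(0),A(br[0]-br[1])+90,np.linalg.norm(br[0]-br[1]))
p=onz("top",crop([(138,88),(104,252)]),56)[:,:2]; print("pad",p)
# dock axis from lip mid
x=inn.mean(0)
for a in (100,101,102,103,104,105):
  d=np.array([np.cos(np.radians(a)),np.sin(np.radians(a))]); print(a,(b.mean(0)-x)@d,(b.mean(0)-x)@[-d[1],d[0]],(p.mean(0)-x)@d,(p.mean(0)-x)@[-d[1],d[0]])
for q,z in(((246,97),150),((312,113),90),((138,210),65)): print(onz("top",[q],z))
E
```

```text
lip [[579.33572527 -52.46798192]
 [438.80156401 -27.68805082]] [[578.90642356 -62.83237562]
 [437.02179836 -37.95236915]] 142.70212145337595
shelf [534.54071804  92.76437941]
80.00001314275796
80.05408746243484
79.05955308051477
79.91563994349826
tote [ 470.44887474 -150.10088593] 68.18372432070916 68.37561851502576 67.34255539785369 68.50070484259186 [np.float64(102.64615978165318), np.float64(168.5753758109964), np.float64(102.06512951040878), np.float64(170.64790172384946)]
bar [491.29876795 -94.88284445] 69.49586679987054 90.21209717779657
pad [[602.70202373 154.86826937]
 [492.24869864 173.36525053]]
100 126.40104216239426 -48.15293530887414 194.42334250540299 -73.2812830191441
101 125.54140607327705 -50.35160374550694 193.1147961531331 -76.6632771190939
102 124.643528855723 -52.534934595871924 191.74742516320995 -80.02191884217937
103 123.70768401183052 -54.702262796241655 190.32164605008305 -83.3561851135958
104 122.73415660900478 -56.85292815745094 188.8378931198821 -86.66506028353712
105 121.7232431931235 -58.986275565996785 187.2966183381231 -89.94753643657278
[[727.48095179 109.70401014 150.        ]]
[[711.70970024 -42.73633535  90.        ]]
[[473.83077118 362.42524554  65.        ]]
```

```bash
cat >> h.py <<'E'
C=np.array([509.,-40.]); TH=79.8
def d2w(x,y): a=np.radians(TH); return C+x*np.array([np.cos(a),np.sin(a)])+y*np.array([-np.sin(a),np.cos(a)])
def w2d(p): a=np.radians(TH); q=np.array(p[:2])-C; return np.array([q@[np.cos(a),np.sin(a)],q@[-np.sin(a),np.cos(a)]])
def go(x,y,z,h):
    "tool y heading h deg (mod 180), pointing down"
    s=bot.read_state(); r0=R.from_quat(s["eef_rot"]); best=None
    for hh in(h,h+180):
        a=np.radians(hh); Y=np.array([np.cos(a),np.sin(a),0]); Z=np.array([0,0,-1.]); M=np.c_[np.cross(Y,Z),Y,Z]
        v=(r0.inv()*R.from_matrix(M)).as_rotvec(degrees=True)
        if best is None or np.linalg.norm(v)<np.linalg.norm(best): best=v
    print("row",best.round(2),r0.inv().apply(np.array([x,y,z])-s["tool_pos"]).round(1)); st(s)
def st(s=None):
    s=s or bot.read_state(); M=R.from_quat(s["eef_rot"]).as_matrix()
    print("t",round(s["time"],2),"p",np.round(s["tool_pos"],1),"dock",w2d(s["tool_pos"]).round(1),"yh",np.degrees(np.arctan2(M[1,1],M[0,1])).round(1),"F",np.round(s["force"],1),"w",round(s["width"],1),round(s["gripper_force"],1))
E
python3 -c "
from h import *
go(492,-94.6,150,68.3)"
```

```text
row [ 0.09 -0.01  6.19] [499.4 559.1  81.3]
t 0.1 p [160.3 577.9 230.4] dock [546.4 452.6] yh -105.5 F [ 0.5 -0.2  0.8] w 85.5 0.0
```

Request:
arm_command(
  steps=[
    [0,0,6.2,499,559,0,-1],
    [0,0,6.2,499,559,0,-1],
    [0,0,6.2,499,559,0,-1],
    [0,0,6.2,499,559,0,-1],
    [0,0,6.2,499,559,0,-1],
    [0,0,6.2,499,559,0,-1],
    [0,0,6.2,499,559,0,-1],
    [0,0,6.2,499,559,0,-1],
    [0,0,6.2,499,559,0,-1],
    [0,0,6.2,499,559,0,-1],
  ],
  squeeze=30,
)

```text
time: 0.93
tool_pos: [344.8, 202.5, 231.3]
eef_rot: [0.982, -0.188, 0.0, -0.0]
force: [2.1, 1.0, -0.3]
width: 85.2
gripper_force: 0.0
```

```bash
python3 -c "
from h import *
go(492,-94.6,130,68.3)"
```

```text
row [-0.04  0.01  0.05] [246.5 221.9 101.1]
t 0.93 p [344.8 202.5 231.3] dock [209.6 204.6] yh -111.7 F [ 2.1  1.  -0.3] w 85.2 0.0
```

Request:
arm_command(
  steps=[
    [0,0,0,246,222,0,-1],
    [0,0,0,246,222,0,-1],
    [0,0,0,246,222,0,-1],
    [0,0,0,246,222,0,-1],
    [0,0,0,246,222,0,-1],
    [0,0,0,246,222,0,-1],
    [0,0,0,246,222,0,-1],
    [0,0,0,246,222,35,-1],
    [0,0,0,246,222,70,-1],
    [0,0,0,246,222,100,-1],
  ],
)

```text
time: 1.77
tool_pos: [490.7, -95.1, 128.1]
eef_rot: [0.982, -0.19, -0.001, 0.0]
force: [0.2, 0.7, -1.3]
width: 85.5
gripper_force: 0.0
```

```bash
python3 -c "
from h import *
go(492,-94.6,67,68.3)
a=cv2.resize(snap('top','t1.png')[135:265,260:410],None,fx=2.8,fy=2.8);b=cv2.resize(snap('side','s1.png')[190:340,230:380],None,fx=2.5,fy=2.5)
h=max(a.shape[0],b.shape[0]);a=cv2.copyMakeBorder(a,0,h-a.shape[0],0,0,0);b=cv2.copyMakeBorder(b,0,h-b.shape[0],0,0,0)
cv2.imwrite('pics/m1.png',np.hstack([a,b])[:,:,::-1])"
```

```text
row [ 0.03  0.14 -0.25] [ 1.2 -1.  61.1]
t 1.77 p [490.7 -95.1 128.1] dock [-57.4   8.3] yh -112.0 F [ 0.2  0.7 -1.3] w 85.5 0.0
```

View pics/m1.png

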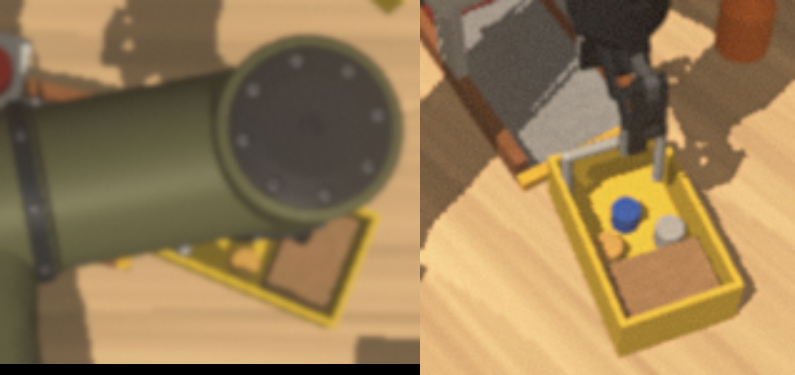

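The right half (side view) shows the gripper over the bar, clear of the uprights at (568,165) and (658,155). In the left half (top view) the arm hides the bar. Next I'll go down and close gently.

Request:
arm_command(
  steps=[
    [0,0,0,1,-1,20,-1],
    [0,0,0,1,-1,40,-1],
    [0,0,0,1,-1,55,-1],
    [0,0,0,1,-1,61,-1],
    [0,0,0,1,-1,61,0],
    [0,0,0,1,-1,61,1],
    [0,0,0,1,-1,61,1],
    [0,0,0,1,-1,61,1],
    [0,0,0,1,-1,61,1],
    [0,0,0,1,-1,61,1],
  ],
)

```text
time: 2.7
tool_pos: [492.6, -92.7, 71.1]
eef_rot: [0.982, -0.188, 0.0, 0.0]
force: [-0.2, -1.5, 1.5]
width: 11.9
gripper_force: 1.4
```

```bash
python3 -c "
from h import *
st()"
```

```text
t 2.7 p [492.6 -92.7  71.1] dock [-54.7   6.9] yh -111.7 F [-0.2 -1.5  1.5] w 11.9 1.4
```

Request:
arm_command(
  steps=[
    [0,0,0,0,0,0,1],
    [0,0,0,0,0,0,1],
    [0,0,0,0,0,0,1],
    [0,0,0,0,0,0,1],
    [0,0,0,0,0,0,1],
    [0,0,0,0,0,0,1],
    [0,0,0,0,0,0,1],
    [0,0,0,0,0,0,1],
    [0,0,0,0,0,0,1],
    [0,0,0,0,0,0,1],
  ],
)

```text
time: 3.53
tool_pos: [492.6, -92.7, 71.2]
eef_rot: [0.982, -0.188, 0.0, 0.0]
force: [-2.5, -2.1, 5.5]
width: 9.0
gripper_force: 29.3
```

```bash
python3 -c "
from h import *
st()"
```

```text
t 3.53 p [492.6 -92.7  71.2] dock [-54.7   6.8] yh -111.7 F [-2.5 -2.1  5.5] w 9.0 29.3
```

Request:
arm_command(
  steps=[
    [0,0,0,0,1,-3,1],
    [0,0,0,0,3,-6,1],
    [0,0,0,0,5,-9,1],
    [0,0,0,0,7,-12,1],
    [0,0,0,0,9,-15,1],
    [0,0,0,0,12,-18,1],
    [0,0,0,0,14,-21,1],
    [0,0,0,0,14,-21,1],
    [0,0,0,0,14,-21,1],
    [0,0,0,0,14,-21,1],
  ],
)

```text
time: 4.37
tool_pos: [487.2, -105.4, 91.2]
eef_rot: [0.982, -0.188, -0.0, 0.0]
force: [0.8, -0.7, -3.9]
width: 8.4
gripper_force: 29.2
```

```bash
python3 -c "
from h import *
p=d2w(-4,0); go(*p,92,79.8)
i=snap('side','s2.png')[170:350,220:400];cv2.imwrite('pics/m2.png',cv2.resize(i,None,fx=3.3,fy=3.3)[:,:,::-1])"
```

```text
row [  0.     0.   -11.53] [ -3.1 -64.9  -0.8]
t 4.37 p [ 487.2 -105.4   91.2] dock [-68.2   9.9] yh -111.7 F [ 0.8 -0.7 -3.9] w 8.4 29.2
```

View pics/m2.png

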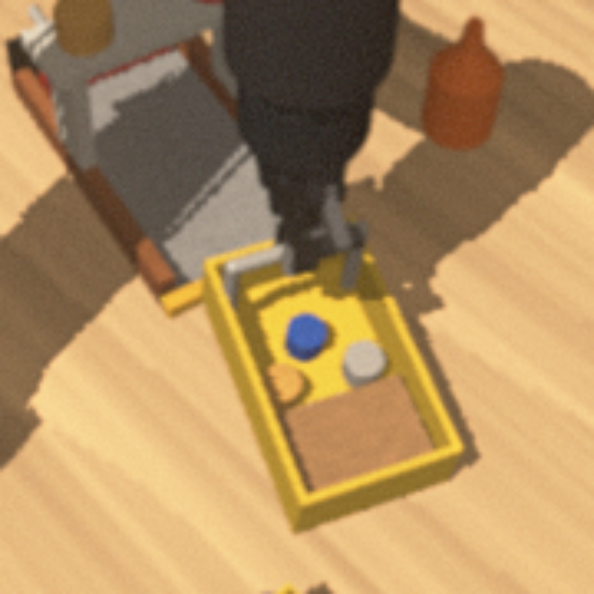

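The front end is lifted (bar at about (310,245)) and the tail is still on the bench. Now I'll drag it forward and square it up.

Request:
arm_command(
  steps=[
    [0,0,-1.2,0,-6,-1,1],
    [0,0,-2.5,0,-12,-1,1],
    [0,0,-3.8,-1,-18,-1,1],
    [0,0,-5,-1,-24,-1,1],
    [0,0,-6.2,-2,-30,-1,1],
    [0,0,-7.5,-2,-36,-1,1],
    [0,0,-8.8,-2,-42,-1,1],
    [0,0,-10,-3,-48,-1,1],
    [0,0,-11.5,-3,-56,-1,1],
    [0,0,-11.5,-3,-64,-1,1],
  ],
  squeeze=45,
)

```text
time: 5.25
tool_pos: [508.4, -44.1, 92.3]
eef_rot: [0.996, -0.088, 0.0, 0.0]
force: [-0.8, -0.3, -4.3]
width: 7.9
gripper_force: 44.6
```

```bash
python3 -c "
from h import *
p=d2w(-4,0); go(*p,92,79.8)
snap('top','t3.png');i=snap('side','s3.png')[170:350,220:400];cv2.imwrite('pics/m3.png',cv2.resize(i,None,fx=3.3,fy=3.3)[:,:,::-1])"
```

```text
row [ 0.   -0.01  0.1 ] [-0.1 -0.1  0.3]
t 5.25 p [508.4 -44.1  92.3] dock [-4.1 -0.1] yh -100.1 F [-0.8 -0.3 -4.3] w 7.9 44.6
```

View pics/m3.png

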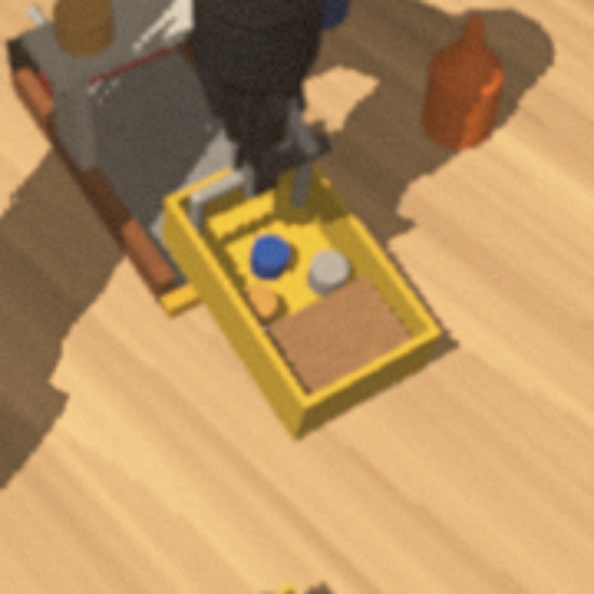

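It's lifted over the lip and looks square. I'll check the tail rim corners at crop (297,400) and (438,330).

```bash
python3 -c "
from h import *
f=lambda p:np.array(p,float)/3.3+[220,170]-.35
# tail rim corners: z~54.5
w=onz('side',f([(297,402),(441,330)]),54.5); print(w.round(1),[w2d(q).round(1) for q in w]); v=w[0]-w[1]; print(np.degrees(np.arctan2(v[1],v[0])))
b=onz('side',f([(298,437)]),0); print(w2d(b[0]))
# lip corner check: near-left outer top
b=onz('side',f([(162,292)]),14); print('lip',w2d(b[0]))
w=onz('side',f([(166,205)]),54.4+25); print('lead left rim',w2d(w[0]))
"
```

```text
[[ 433.9 -164.6   54.5]
 [ 537.9 -188.    54.5]] [array([-135.9,   51.9]), array([-140.5,  -54.7])]
167.3371572693066
[-132.22554518   46.01182223]
lip [ 3.04122421 68.46150513]
lead left rim [21.19715963 52.32801461]
```

Request:
arm_command(
  steps=[
    [0,0,-1,0,0,1,1],
    [0,0,-2,0,0,2,1],
    [0,0,-2,0,0,3,1],
    [0,0,-2,0,0,4,1],
    [0,0,-2,0,0,5,1],
    [0,0,-2,0,0,5.5,1],
    [0,0,-2,0,0,6,1],
    [0,0,-2,0,0,6,1],
    [0,0,-2,0,0,6,1],
    [0,0,-2,0,0,6,1],
  ],
)

```text
time: 6.18
tool_pos: [508.5, -44.9, 87.2]
eef_rot: [0.997, -0.072, 0.001, 0.0]
force: [-2.1, 1.2, 4.6]
width: 8.1
gripper_force: 45.5
```

```bash
python3 -c "
from h import *
st()"
```

```text
t 6.18 p [508.5 -44.9  87.2] dock [-4.9 -0.4] yh -98.2 F [-2.1  1.2  4.6] w 8.1 45.5
```

Request:
arm_command(
  steps=[
    [0,0,0,0,0,0,0.6],
    [0,0,0,0,0,0,0.2],
    [0,0,0,0,0,0,-0.3],
    [0,0,0,0,0,0,-1],
    [0,0,0,0,0,0,-1],
    [0,0,0,0,0,0,-1],
    [0,0,0,0,0,0,-1],
    [0,0,0,0,0,0,-1],
    [0,0,0,0,0,-15,-1],
    [0,0,0,0,0,-40,-1],
  ],
)

```text
time: 7.02
tool_pos: [506.4, -44.9, 123.8]
eef_rot: [0.997, -0.072, -0.003, 0.0]
force: [0.9, 0.2, -0.4]
width: 85.8
gripper_force: 0.0
```

```bash
python3 -c "
from h import *
p=d2w(-185,0); go(*p,150,169.8)
i=snap('side','s4.png')[170:350,220:400];cv2.imwrite('pics/m4.png',cv2.resize(i,None,fx=3.3,fy=3.3)[:,:,::-1])"
```

```text
row [ -0.18   0.31 -88.02] [ -4.6 179.7 -25.9]
t 7.02 p [506.4 -44.9 123.8] dock [-5.2  1.7] yh -98.2 F [ 0.9  0.2 -0.4] w 85.8 0.0
```

View pics/m4.png

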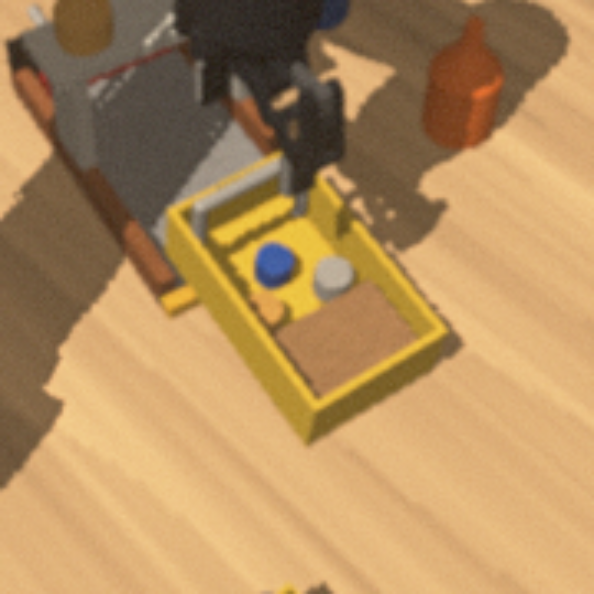

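The tote rests on the lip and the fingers are clear of it. Tail rim corners are at (310,405) and (446,332). Next I'll go round behind with the fingers spread across the tail.

Request:
arm_command(
  steps=[
    [0,0,-7,0,0,-30,-1],
    [0,0,-14,-1,25,-35,-0.6],
    [0,0,-21,-2,50,-35,-0.3],
    [0,0,-28,-3,75,-35,-0.3],
    [0,0,-35,-4,105,-35,-0.3],
    [0,0,-42,-5,135,-35,-0.3],
    [0,0,-49,-5,160,-35,-0.3],
    [0,0,-56,-5,180,-35,-0.3],
    [0,0,-63,-5,180,-35,-0.3],
    [0,0,-70,-5,180,-35,-0.3],
  ],
)

```text
time: 7.9
tool_pos: [477.1, -223.5, 161.3]
eef_rot: [0.857, 0.515, -0.0, 0.0]
force: [0.0, -0.4, -0.9]
width: 55.9
gripper_force: 0.0
```

```bash
python3 -c "
from h import *
p=d2w(-185,0); go(*p,30,170.3); print(bot.read_state()['qpos'])
f=lambda p:np.array(p,float)/3.3+[220,170]-.35
w=onz('side',f([(310,405),(448,332)]),54.7); print([w2d(q).round(1) for q in w])"
```

```text
row [  0.     0.02 -18.3 ] [  0.9  -1.4 131.3]
t 7.9 p [ 477.1 -223.5  161.3] dock [-186.2   -1.1] yh -28.0 F [ 0.  -0.4 -0.9] w 55.9 0.0
[-5.56532398e-02 -1.53266267e-01 -2.27897528e-01  2.63266630e-04
 -1.49622424e+00  2.70850092e+00]
[array([-141.9,   46.4]), array([-144.2,  -57.4])]
```

The last joint would run near its limit this way, so I'll use the equivalent half-turn.

Request:
arm_command(
  steps=[
    [0,0,7,0,0,0,-0.3],
    [0,0,14,0,0,0,-0.3],
    [0,0,21,0,0,0,-0.3],
    [0,0,28,0,0,0,-0.3],
    [0,0,35,0,0,0,-0.3],
    [0,0,42,0,0,0,-0.3],
    [0,0,49,0,0,0,-0.3],
    [0,0,56,0,0,0,-0.3],
    [0,0,63,0,0,0,-0.3],
    [0,0,70,0,0,0,-0.3],
  ],
)

```text
time: 8.73
tool_pos: [477.5, -222.2, 161.4]
eef_rot: [0.997, -0.075, 0.0, 0.0]
force: [-0.2, -0.6, -0.2]
width: 55.7
gripper_force: 0.0
```

Request:
arm_command(
  steps=[
    [0,0,7,0,0,0,-0.3],
    [0,0,14,0,0,0,-0.3],
    [0,0,21,0,0,0,-0.3],
    [0,0,28,0,0,0,-0.3],
    [0,0,35,0,0,0,-0.3],
    [0,0,42,0,0,0,-0.3],
    [0,0,49,0,0,0,-0.3],
    [0,0,56,0,0,0,-0.3],
    [0,0,63,0,0,0,-0.3],
    [0,0,70,0,0,0,-0.3],
  ],
)

```text
time: 9.57
tool_pos: [477.5, -222.2, 161.4]
eef_rot: [0.774, -0.633, 0.0, -0.0]
force: [-0.2, -0.4, -0.0]
width: 55.5
gripper_force: 0.0
```

```bash
python3 -c "
from h import *
p=d2w(-185,-2); go(*p,30,170.3); print(bot.read_state()['qpos'])"
```

```text
row [-2.000e-02 -1.000e-02  2.114e+01] [  0.3  -0.6 131.4]
t 9.57 p [ 477.5 -222.2  161.4] dock [-184.9   -1.3] yh -168.6 F [-0.2 -0.4 -0. ] w 55.5 0.0
[-5.31240180e-02 -1.53984452e-01 -2.28234632e-01  1.94840322e-04
 -1.49623581e+00  2.52757546e-01]
```

Request:
arm_command(
  steps=[
    [0,0,7,0,0,20,-0.3],
    [0,0,14,0,0,40,-0.3],
    [0,0,21,0,0,60,-0.3],
    [0,0,21,0,0,80,-0.3],
    [0,0,21,0,0,100,-0.3],
    [0,0,21,0,0,120,-0.3],
    [0,0,21,0,0,130,-0.3],
    [0,0,21,0,0,135,-0.3],
    [0,0,21,0,0,135,-0.3],
    [0,0,21,0,0,135,-0.3],
  ],
)

```text
time: 10.4
tool_pos: [478.0, -222.4, 27.4]
eef_rot: [-0.648, 0.762, -0.001, 0.0]
force: [0.3, -1.3, 1.2]
width: 55.4
gripper_force: 0.0
```

```bash
python3 -c "
from h import *
p=d2w(-145,-1); go(*p,27,170)"
```

```text
row [-0.07 -0.03  0.8 ] [-40.1   0.1   0.4]
t 10.4 p [ 478.  -222.4   27.4] dock [-185.1   -1.8] yh 170.8 F [ 0.3 -1.3  1.2] w 55.4 0.0
```

Request:
arm_command(
  steps=[
    [0,0,0.8,-5,0,0,-0.3],
    [0,0,0.8,-10,0,0,-0.3],
    [0,0,0.8,-14,0,0,-0.3],
    [0,0,0.8,-17,0,0,-0.3],
    [0,0,0.8,-20,0,0,-0.3],
    [0,0,0.8,-23,0,0,-0.3],
    [0,0,0.8,-26,0,0,-0.3],
    [0,0,0.8,-29,0,0,-0.3],
    [0,0,0.8,-32,0,0,-0.3],
    [0,0,0.8,-35,0,0,-0.3],
  ],
)

```text
time: 11.23
tool_pos: [482.8, -187.8, 26.4]
eef_rot: [-0.643, 0.766, -0.0, -0.0]
force: [-0.6, -2.4, -0.3]
width: 55.9
gripper_force: 1.6
```

```bash
python3 -c "
from h import *
st()"
```

```text
t 11.23 p [ 482.8 -187.8   26.4] dock [-150.1   -0.4] yh 170.0 F [-0.6 -2.4 -0.3] w 55.9 1.6
```

Request:
arm_command(
  steps=[
    [0,0,0,-3,0,0,-0.3],
    [0,0,0,-6,0,0,-0.3],
    [0,0,0,-9,0,0,-0.3],
    [0,0,0,-12,0,0,-0.3],
    [0,0,0,-15,0,0,-0.3],
    [0,0,0,-18,0,0,-0.3],
    [0,0,0,-21,0,0,-0.3],
    [0,0,0,-24,0,0,-0.3],
    [0,0,0,-27,0,0,-0.3],
    [0,0,0,-30,0,0,-0.3],
  ],
)

```text
time: 12.07
tool_pos: [488.4, -157.9, 26.5]
eef_rot: [-0.643, 0.766, -0.0, -0.0]
force: [-0.4, -4.2, 0.7]
width: 55.7
gripper_force: 2.0
```

```bash
python3 -c "
from h import *
st()
i=snap('side','s5.png')[170:350,220:400];cv2.imwrite('pics/m5.png',cv2.resize(i,None,fx=3.3,fy=3.3)[:,:,::-1])"
```

```text
t 12.07 p [ 488.4 -157.9   26.5] dock [-119.7   -0.6] yh 170.0 F [-0.4 -4.2  0.7] w 55.7 2.0
```

View pics/m5.png

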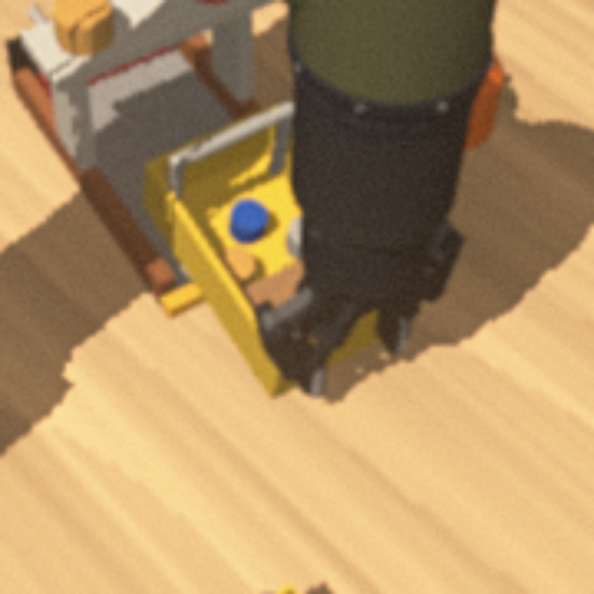

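It's sliding in square between the rails (left wall clear of the rail end at (165,285)). I'll keep pushing.

Request:
arm_command(
  steps=[
    [0,0,0,-2,0,0,-0.3],
    [0,0,0,-4,0,0,-0.3],
    [0,0,0,-6,0,0,-0.3],
    [0,0,0,-8,0,0,-0.3],
    [0,0,0,-10,0,0,-0.3],
    [0,0,0,-12,0,0,-0.3],
    [0,0,0,-14,0,0,-0.3],
    [0,0,0,-16,0,0,-0.3],
    [0,0,0,-18,0,0,-0.3],
    [0,0,0,-20,0,0,-0.3],
  ],
)

```text
time: 12.95
tool_pos: [492.0, -138.7, 27.0]
eef_rot: [-0.643, 0.766, -0.001, -0.0]
force: [-1.2, -4.9, 3.8]
width: 55.6
gripper_force: 3.1
```

```bash
python3 -c "
from h import *
st()"
```

```text
t 12.95 p [ 492.  -138.7   27. ] dock [-100.2   -0.8] yh 170.0 F [-1.2 -4.9  3.8] w 55.6 3.1
```

Request:
arm_command(
  steps=[
    [0,0,0,-1,0,0,-0.3],
    [0,0,0,-2,0,0,-0.3],
    [0,0,0,-4,0,0,-0.3],
    [0,0,0,-5,0,0,-0.3],
    [0,0,0,-6,0,0,-0.3],
    [0,0,0,-7,0,0,-0.3],
    [0,0,0,-8,0,0,-0.3],
    [0,0,0,-10,0,0,-0.3],
    [0,0,0,-11,0,0,-0.3],
    [0,0,0,-12,0,0,-0.3],
  ],
)

```text
time: 13.78
tool_pos: [493.8, -126.3, 26.3]
eef_rot: [-0.643, 0.766, 0.0, 0.0]
force: [1.6, 0.3, -0.5]
width: 55.3
gripper_force: 0.0
```

```bash
python3 -c "
from h import *
st()"
```

```text
t 13.78 p [ 493.8 -126.3   26.3] dock [-87.7  -0.4] yh 170.0 F [ 1.6  0.3 -0.5] w 55.3 0.0
```

Request:
arm_command(
  steps=[
    [0,0,0,-2,0,-4,-0.3],
    [0,0,0,-4,0,-4,-0.3],
    [0,0,0,-6,0,-4,-0.3],
    [0,0,0,-8,0,-4,-0.3],
    [0,0,0,-10,0,-4,-0.3],
    [0,0,0,-12,0,-4,-0.3],
    [0,0,0,-14,0,-4,-0.3],
    [0,0,0,-16,0,-4,-0.3],
    [0,0,0,-18,0,-4,-0.3],
    [0,0,0,-20,0,-4,-0.3],
  ],
)

```text
time: 14.62
tool_pos: [497.3, -106.7, 30.3]
eef_rot: [-0.643, 0.766, 0.0, -0.0]
force: [-0.9, -1.0, -0.9]
width: 55.6
gripper_force: 0.8
```

```bash
python3 -c "
from h import *
st()
i=snap('side','s6.png')[130:330,200:400];cv2.imwrite('pics/m6.png',cv2.resize(i,None,fx=3,fy=3)[:,:,::-1])"
```

```text
t 14.62 p [ 497.3 -106.7   30.3] dock [-67.7  -0.3] yh 170.0 F [-0.9 -1.  -0.9] w 55.6 0.8
```

View pics/m6.png

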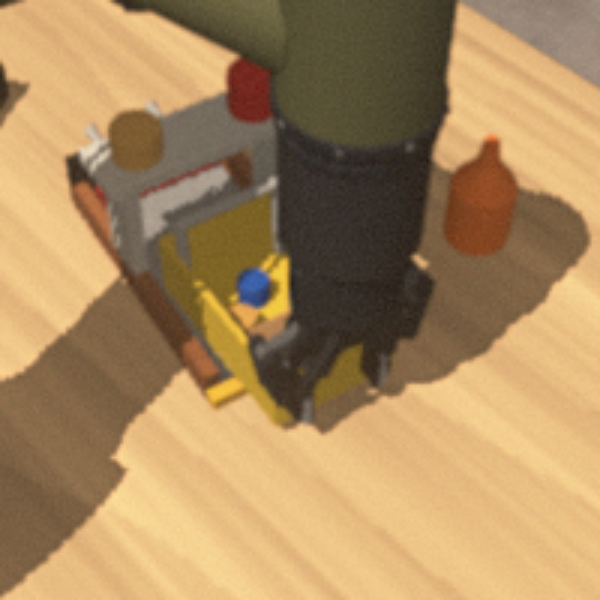

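The tote is entering straight, with its bar going under the shelf at about (175,220). Continuing.

Request:
arm_command(
  steps=[
    [0,0,0,-3,0,0,-0.3],
    [0,0,0,-6,0,0,-0.3],
    [0,0,0,-9,0,0,-0.3],
    [0,0,0,-11,0,0,-0.3],
    [0,0,0,-14,0,0,-0.3],
    [0,0,0,-16,0,0,-0.3],
    [0,0,0,-18,0,0,-0.3],
    [0,0,0,-20,0,0,-0.3],
    [0,0,0,-23,0,0,-0.3],
    [0,0,0,-25,0,0,-0.3],
  ],
)

```text
time: 15.5
tool_pos: [501.7, -82.0, 30.3]
eef_rot: [-0.643, 0.766, -0.0, -0.0]
force: [-0.5, -1.5, -0.6]
width: 55.3
gripper_force: 0.9
```

```bash
python3 -c "
from h import *
st()"
```

```text
t 15.5 p [501.7 -82.   30.3] dock [-42.7  -0.2] yh 170.0 F [-0.5 -1.5 -0.6] w 55.3 0.9
```

Request:
arm_command(
  steps=[
    [0,0,0,-3,0,0,-0.3],
    [0,0,0,-6,0,0,-0.3],
    [0,0,0,-9,0,0,-0.3],
    [0,0,0,-11,0,0,-0.3],
    [0,0,0,-14,0,0,-0.3],
    [0,0,0,-16,0,0,-0.3],
    [0,0,0,-18,0,0,-0.3],
    [0,0,0,-20,0,0,-0.3],
    [0,0,0,-23,0,0,-0.3],
    [0,0,0,-25,0,0,-0.3],
  ],
)

```text
time: 16.33
tool_pos: [506.0, -57.4, 30.3]
eef_rot: [-0.643, 0.766, -0.0, -0.0]
force: [0.1, -2.1, -1.1]
width: 55.4
gripper_force: 0.9
```

```bash
python3 -c "
from h import *
st()"
```

```text
t 16.33 p [506.  -57.4  30.3] dock [-17.7  -0.2] yh 170.0 F [ 0.1 -2.1 -1.1] w 55.4 0.9
```

Request:
arm_command(
  steps=[
    [0,0,0,-2,0,0,-0.3],
    [0,0,0,-3,0,0,-0.3],
    [0,0,0,-5,0,0,-0.3],
    [0,0,0,-6,0,0,-0.3],
    [0,0,0,-8,0,0,-0.3],
    [0,0,0,-9,0,0,-0.3],
    [0,0,0,-11,0,0,-0.3],
    [0,0,0,-12,0,0,-0.3],
    [0,0,0,-14,0,0,-0.3],
    [0,0,0,-15,0,0,-0.3],
  ],
)

```text
time: 17.17
tool_pos: [508.7, -42.8, 30.4]
eef_rot: [-0.643, 0.766, -0.0, -0.0]
force: [-1.3, -1.8, -0.2]
width: 55.4
gripper_force: 1.1
```

```bash
python3 -c "
from h import *
st()"
```

```text
t 17.17 p [508.7 -42.8  30.4] dock [-2.8 -0.2] yh 170.0 F [-1.3 -1.8 -0.2] w 55.4 1.1
```

Request:
arm_command(
  steps=[
    [0,0,0,-1,0,0,-0.3],
    [0,0,0,-2,0,0,-0.3],
    [0,0,0,-4,0,0,-0.3],
    [0,0,0,-5,0,0,-0.3],
    [0,0,0,-6,0,0,-0.3],
    [0,0,0,-7,0,0,-0.3],
    [0,0,0,-8,0,0,-0.3],
    [0,0,0,-10,0,0,-0.3],
    [0,0,0,-11,0,0,-0.3],
    [0,0,0,-12,0,0,-0.3],
  ],
)

```text
time: 18.0
tool_pos: [510.7, -31.0, 30.4]
eef_rot: [-0.643, 0.766, -0.0, -0.0]
force: [0.3, -1.7, 0.5]
width: 55.5
gripper_force: 1.2
```

Request:
arm_command(
  steps=[
    [0,0,0,-0.5,0,0,-0.3],
    [0,0,0,-1,0,0,-0.3],
    [0,0,0,-1.5,0,0,-0.3],
    [0,0,0,-2,0,0,-0.3],
    [0,0,0,-2.5,0,0,-0.3],
    [0,0,0,-3,0,0,-0.3],
    [0,0,0,-3.5,0,0,-0.3],
    [0,0,0,-4,0,0,-0.3],
    [0,0,0,-4.5,0,0,-0.3],
    [0,0,0,-5,0,0,-0.3],
  ],
)

```text
time: 18.83
tool_pos: [511.6, -26.1, 30.3]
eef_rot: [-0.643, 0.766, -0.0, -0.0]
force: [-0.3, -2.5, 0.3]
width: 55.5
gripper_force: 1.3
```

```bash
python3 -c "
from h import *
st()"
```

```text
t 18.83 p [511.6 -26.1  30.3] dock [14.1 -0.1] yh 170.0 F [-0.3 -2.5  0.3] w 55.5 1.3
```

Sliding force is about 2 N. I'll feel forward 3 mm per call.

Request:
arm_command(
  steps=[
    [0,0,0,-0.3,0,0,-0.3],
    [0,0,0,-0.6,0,0,-0.3],
    [0,0,0,-0.9,0,0,-0.3],
    [0,0,0,-1.2,0,0,-0.3],
    [0,0,0,-1.5,0,0,-0.3],
    [0,0,0,-1.8,0,0,-0.3],
    [0,0,0,-2.1,0,0,-0.3],
    [0,0,0,-2.4,0,0,-0.3],
    [0,0,0,-2.7,0,0,-0.3],
    [0,0,0,-3,0,0,-0.3],
  ],
)

```text
time: 19.67
tool_pos: [512.1, -23.2, 30.4]
eef_rot: [-0.643, 0.766, -0.0, -0.0]
force: [-1.9, -2.0, 0.5]
width: 55.2
gripper_force: 1.3
```

Request:
arm_command(
  steps=[
    [0,0,0,-0.3,0,0,-0.3],
    [0,0,0,-0.6,0,0,-0.3],
    [0,0,0,-0.9,0,0,-0.3],
    [0,0,0,-1.2,0,0,-0.3],
    [0,0,0,-1.5,0,0,-0.3],
    [0,0,0,-1.8,0,0,-0.3],
    [0,0,0,-2.1,0,0,-0.3],
    [0,0,0,-2.4,0,0,-0.3],
    [0,0,0,-2.7,0,0,-0.3],
    [0,0,0,-3,0,0,-0.3],
  ],
)

```text
time: 20.5
tool_pos: [512.6, -20.2, 30.4]
eef_rot: [-0.643, 0.766, -0.0, -0.0]
force: [-0.7, -1.8, 0.5]
width: 55.6
gripper_force: 1.4
```

Request:
arm_command(
  steps=[
    [0,0,0,-0.2,0,0,-0.3],
    [0,0,0,-0.5,0,0,-0.3],
    [0,0,0,-0.8,0,0,-0.3],
    [0,0,0,-1,0,0,-0.3],
    [0,0,0,-1.2,0,0,-0.3],
    [0,0,0,-1.5,0,0,-0.3],
    [0,0,0,-1.8,0,0,-0.3],
    [0,0,0,-2,0,0,-0.3],
    [0,0,0,-2.2,0,0,-0.3],
    [0,0,0,-2.5,0,0,-0.3],
  ],
)

```text
time: 21.33
tool_pos: [513.1, -17.8, 30.3]
eef_rot: [-0.643, 0.766, -0.0, -0.0]
force: [0.4, -2.0, 0.6]
width: 55.3
gripper_force: 1.4
```

Request:
arm_command(
  steps=[
    [0,0,0,-0.2,0,0,-0.3],
    [0,0,0,-0.5,0,0,-0.3],
    [0,0,0,-0.8,0,0,-0.3],
    [0,0,0,-1,0,0,-0.3],
    [0,0,0,-1.2,0,0,-0.3],
    [0,0,0,-1.5,0,0,-0.3],
    [0,0,0,-1.8,0,0,-0.3],
    [0,0,0,-2,0,0,-0.3],
    [0,0,0,-2.2,0,0,-0.3],
    [0,0,0,-2.5,0,0,-0.3],
  ],
)

```text
time: 22.17
tool_pos: [513.5, -15.3, 30.3]
eef_rot: [-0.643, 0.766, -0.0, -0.0]
force: [-0.2, -3.3, 1.0]
width: 55.3
gripper_force: 1.5
```

Request:
arm_command(
  steps=[
    [0,0,0,-0.2,0,0,-0.3],
    [0,0,0,-0.4,0,0,-0.3],
    [0,0,0,-0.6,0,0,-0.3],
    [0,0,0,-0.8,0,0,-0.3],
    [0,0,0,-1,0,0,-0.3],
    [0,0,0,-1.2,0,0,-0.3],
    [0,0,0,-1.4,0,0,-0.3],
    [0,0,0,-1.6,0,0,-0.3],
    [0,0,0,-1.8,0,0,-0.3],
    [0,0,0,-2,0,0,-0.3],
  ],
)

```text
time: 23.0
tool_pos: [513.7, -13.7, 30.3]
eef_rot: [-0.643, 0.766, -0.0, -0.0]
force: [-1.1, -4.8, 1.1]
width: 55.2
gripper_force: 2.6
```

Request:
arm_command(
  steps=[
    [0,0,0,-0.1,0,0,-0.3],
    [0,0,0,-0.2,0,0,-0.3],
    [0,0,0,-0.3,0,0,-0.3],
    [0,0,0,-0.4,0,0,-0.3],
    [0,0,0,-0.5,0,0,-0.3],
    [0,0,0,-0.6,0,0,-0.3],
    [0,0,0,-0.7,0,0,-0.3],
    [0,0,0,-0.8,0,0,-0.3],
    [0,0,0,-0.9,0,0,-0.3],
    [0,0,0,-1,0,0,-0.3],
  ],
)

```text
time: 23.83
tool_pos: [513.6, -13.6, 30.4]
eef_rot: [-0.642, 0.766, -0.0, -0.001]
force: [-1.9, -8.4, 1.9]
width: 55.6
gripper_force: 4.2
```

The tote has stalled on the pad at about 8 N, against 2 N when sliding. I'll press a touch more, then back off.

Request:
arm_command(
  steps=[
    [0,0,0,-0.2,0,0,-0.3],
    [0,0,0,-0.4,0,0,-0.3],
    [0,0,0,-0.6,0,0,-0.3],
    [0,0,0,-0.8,0,0,-0.3],
    [0,0,0,-0.8,0,0,-0.3],
    [0,0,0,-0.8,0,0,-0.3],
    [0,0,0,-0.8,0,0,-0.3],
    [0,0,0,-0.8,0,0,-0.3],
    [0,0,0,-0.8,0,0,-0.3],
    [0,0,0,-0.8,0,0,-0.3],
  ],
)

```text
time: 24.67
tool_pos: [513.5, -13.5, 30.4]
eef_rot: [-0.642, 0.766, -0.001, -0.002]
force: [-3.0, -10.0, 3.1]
width: 55.4
gripper_force: 5.4
```

Request:
arm_command(
  steps=[
    [0,0,0,2,0,0,-0.3],
    [0,0,0,6,0,0,-0.3],
    [0,0,0,12,0,0,-0.3],
    [0,0,0,20,0,0,-0.3],
    [0,0,0,35,0,0,-0.3],
    [0,0,0,55,0,-5,-0.3],
    [0,0,0,80,0,-30,-0.3],
    [0,0,0,110,0,-60,-0.3],
    [0,0,0,140,0,-90,-0.3],
    [0,0,0,160,0,-120,-0.3],
  ],
)

```text
time: 25.5
tool_pos: [485.3, -171.1, 151.4]
eef_rot: [-0.643, 0.766, 0.0, -0.0]
force: [0.1, 1.1, -0.4]
width: 55.2
gripper_force: 0.0
```

```bash
python3 -c "
from h import *
st()
a=cv2.resize(snap('top','t9.png')[135:265,180:360],None,fx=2.2,fy=2.2);b=cv2.resize(snap('side','s9.png')[130:310,200:380],None,fx=2.2,fy=2.2)
h=max(a.shape[0],b.shape[0]);a=cv2.copyMakeBorder(a,0,h-a.shape[0],0,0,0);b=cv2.copyMakeBorder(b,0,h-b.shape[0],0,0,0)
cv2.imwrite('pics/m9.png',np.hstack([a,b])[:,:,::-1])"
```

```text
t 25.5 p [ 485.3 -171.1  151.4] dock [-1.332e+02  1.000e-01] yh 170.0 F [ 0.1  1.1 -0.4] w 55.2 0.0
```

View pics/m9.png

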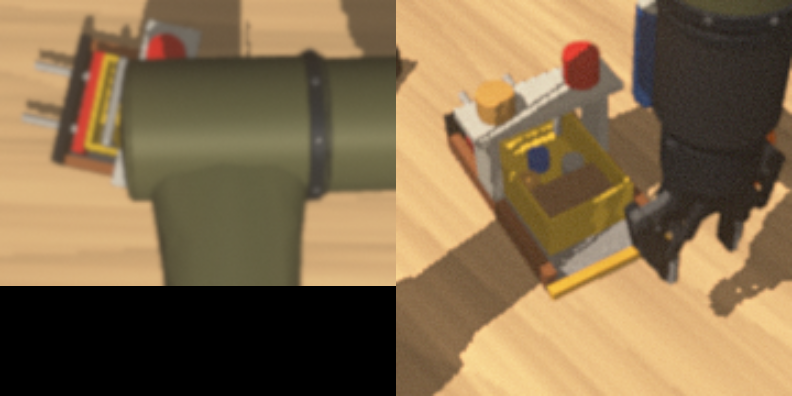

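The tote lies flat in the dock: its leading end is on the red pad at (95,100) in the top view, and its tail is inside the lip at (590,270) in the side view. The robot is clear, so I'll hand the job in.

```bash
python3 -c "
from h import *
print(bot.close_job())"
```

```text
the job is handed in; nothing more can be done
None
```

The job is handed in, with no verdict returned: the tote lies flat in the dock, pressed on the red pad with about 10 N measured at the wrist, and the arm has backed off clear at about 25.5 s.

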